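# Screw the pump top onto the soap dispenser

## Robot

A 7-joint arm with a two-finger parallel gripper is mounted at the origin on the work surface. World frame = base frame: x ahead of the robot, y to its left, z up, the work surface at z = 0. Lengths are in mm, angles in rad, forces in N, time in s.
With the tool pointing down it reaches from about 400 to 750 mm from the base axis. Payload 19.5 kg.
Tool frame: the origin (TCP) lies at the centre of the arm's flange, where the gripper is bolted on; the fingertips stand 173 mm ahead of it and the grasp point (between the pads) lies 155 mm ahead of it; z points along the fingers, y is the line along which they close (so a half turn about z gives the same grasp; the last joint's range is limited). The gripper opens to 85 mm and grips with 20 to 120 N. Pads are 22 mm wide; open, the fingers measure 114 mm over their backs; the gripper's body (76 mm by 85 mm) begins 54 mm behind the grasp point. The pads swing forward as they close: fully open they stand 13 mm farther back than shut.
Start: joints at [-1.268, 0.707, -0.028, 1.485, 0.022, 0.951, -0.075], TCP at [194.348, 541.151, 404.668] pointing down, gripper open.
Joint ranges: [-2.71, 2.71], [-0.32, 2.16], [-1.57, 1.52], [0, 2.45], [-1.46, 4.6], [0, 2.02], [-2.83, 2.83]. Speed limits (rad/s): [1.89, 1.89, 2.57, 2.57, 3.01, 3.01, 3.01].

## Interface

Orientations are given as a rotation vector (axis times angle).
In Python, from workcell import r gives the robot as it stands.
- The arm moves only by the tool carry_out, never from a script. Its argument "series" is a list that holds one entry, the list of rows, each a list of 7 numbers: the turn, a rotation vector about the tool's x, y, z as a fraction of full scale, then the shift along the tool's x, y, z as a fraction of full scale, then the closure, from 0 (fully open) to 1 (shut). A call has 1 to 10 rows; each row shifts and turns the commanded pose from where the row before left it, along the tool's axes as they then stand; what a row does not reach is not made up. Full scale, the value 1, is 5 cm for a shift and 5 degrees for a turn. A row lasts 1/8 s, in which the tool goes at most 62.5 mm and 10.7 degrees, less where a joint would pass 70% of its speed; a pose out of reach is approached as far as the arm can. A call with a number of a shift or a turn outside -1 to 1 is refused whole. A call with a gripper value outside its range is refused whole. The fingers move at their own pace and stop on an object; "force" is the grip in N (left out, the last holds). Time passes only in rows, so rows that do not move let the fingers close. It gives the time, the measured TCP pose, the force, the opening and the grip force at its end, in the units of the state.
- r.state(): the state, without advancing time (a new reading comes with each control period).
- r.grab_frame(name): name is "scene" or "top"; returns the picture (480x640x3 uint8, red, green, blue); there is no depth.
- r.camera_info(name): a dict with "fx", "fy", "cx", "cy" (pixels), "world_from_camera" (4x4, takes a point from camera to world coordinates). Camera axes: x right, y up, looking along -z (the intrinsics and any distortion apply to the point x, -y, -z); pixel columns grow to the right and rows downward; lengths in mm; the calibration is good to about 2 mm. A picture is of the moment at which its call begins. camera_info takes no time and is no camera call.
- r.close_job(): hands the job in; it is judged then, once.
The state is a dict: "t": time; "joint_positions": joint angles; "dq": joint speeds; "tau": joint torques, N m; "position": TCP position; "tcp_rot": TCP orientation; "ft_force": force on the tool from outside, world axes, zero at the start; "moment": the same for the moment, N m; "grip_width": finger opening in mm; "gripper_force": force on a finger pad.
Only numpy, scipy, OpenCV 4.12 (cv2) and the standard library are available. Lean on these libraries where they do the work, as an engineer would, in place of code of your own. Each camera call takes 0.05 s, during which the arm holds its last target. There are 200 camera calls.

## Task

Pick up the loose pump top, set it on the neck of the soap dispenser, turn it back (anticlockwise from above) until its lugs drop into the thread (unless they have dropped in already), then screw it forward (clockwise) until it is fully home and level, and let go. Leave the griddle, plate, brush and pot where they are.

Things in the scene. Friction and masses are not known exactly. Their poses are not given: they have to be found in the camera images.
- pump_mid (a point): Centre, half-way up, of the loose pump top (160 g, 60 mm tall; black collar, steel head), which starts upright on the counter; this point is on its axis, 30 mm above its lower rim; z up, x along the spout. Its lower part is the collar to grip: round, 52 mm across, 40 mm tall, a hollow cap open below (bore 46 mm wide, 34 mm deep).
- spout (a point): Tip of the pump top's spout. Above the collar: an 18 mm stem, a round 30 mm button (50 to 60 mm above the rim) and a spout 12 mm wide, reaching 45 mm from the axis along +x, 47 to 59 mm above the rim. All rigid (pump locked down). Close the fingers on the collar roughly square to the spout, so that they pass beside it.
- lugs (a point): Point on the pump top's axis level with its lugs, 5 mm above the lower rim. Three equal lugs inside the collar, 120 degrees apart, the first along this point's +x: pins of 4.4 mm diameter sticking inwards to 19 mm from the axis.
- shoulder (a point): Centre of the soap dispenser's flat shoulder, the top of its round steel body (72 mm wide), 90 mm above the counter; fixed to the counter by a 90 mm foot; z up. Height of the pump top's centre above this point: about 48 mm with lugs on the stop walls, 45 mm on the ledges, 36 mm dropped into the entry gaps, 31 mm screwed fully home.
- neck_top (a point): Closed top of the dispenser's neck, on its axis, 31 mm above the shoulder. The neck is 36 mm wide up to 22 mm above the shoulder, then tapers to 24 mm at the top, which helps to centre the pump top. Around it is a white thread of 43 mm outer diameter, the same every 120 degrees. Where round the neck it starts varies and is NOT given by this point's axes: feel for it.
- thread (a point): Point on the neck's axis, 18 mm above the shoulder, level with the thread's ledges. Each 120 degrees holds, going clockwise from above: a stop wall (7 degrees, top 21 mm above the shoulder); an open gap (23 degrees, floor at 9 mm); a ledge (90 degrees, flat top at 18 mm) over a channel 6.4 mm high whose floor falls from 9 to 4 mm, ending at the next wall.
- dispenser: The dispenser, fixed; origin at the centre of its underside. With lugs on the ledges, turning forward (clockwise) jams on the walls; turning back, at most about 120 degrees, brings them over the gaps, where the top can sink 9 mm, then they meet a wall. From there it screws forward 90 to 100 degrees, sinking 5 mm, to a firm stop; it does not spring back.
- griddle: Bystander: round dark steel griddle, 260 mm across, 12 mm thick with two loop handles, lying on the counter; origin at the centre of its underside.
- plate: Bystander: blue ceramic plate, 200 mm across, 20 mm high; origin at the centre of its underside.
- brush: Bystander: red silicone basting brush with hard wooden handle, about 210 mm long along its x axis, 14 mm high, lying on the counter; origin on its underside near the middle.
- pot: Bystander: small aluminium pot, 140 mm across, 75 mm high; origin at the centre of its underside.
Mind the look-alikes: they are no part of the job. Several things look just like the part that bears pump_mid: the one meant starts nearest to the robot's base.

How it is judged:
By the outcome, as a careful person would: the job done as asked, in the order asked, and still so for the second after the job is handed in, with the robot touching nothing.
It also fails if it takes over 64 s, if anything falls off the work surface, if the arm or the gripper's body presses on something with over 40 N, if the wrist force passes 120 N, or if a joint passes its speed limit or range.

## Working session

There is one attempt and no reset: what is moved stays moved. The work goes in short steps, Python scripts to look and compute and a tool call to move; the robot and the scene stay as the last step left them, time stands still between calls to the robot, and variables do not carry over. Pictures are saved under pics/ and viewed, at most 10 in all, crops included, and the job is handed in when it is done.

Besides the shell and the picture viewer there is one more tool, called after "Call:" as name([rows], argument=value, ...), one row to a line, values as JSON. carry_out: Moves the arm, as the interface text tells. Shift numbers are shares of 5 cm and turn numbers shares of 5 degrees, none past 1 either way. Its arguments: {"type":"object","properties":{"series":{"type":"array","items":{"type":"array","items":{"type":"array","items":{"type":"number","minimum":-1,"maximum":1}}}},"force":{"type":"number"}},"required":["series"]}

```bash
mkdir -p pics; ls; python3 - <<'E'
from workcell import r
import cv2
for n in("scene","top"):
    cv2.imwrite(f"pics/{n}0.png",r.grab_frame(n)[:,:,::-1]); print(n,r.camera_info(n))
print(r.state())
E
```

```text
pics
scene {'fx': 463.3543148801329, 'fy': 463.3543148801329, 'cx': 319.49564025729114, 'cy': 234.5889227415028, 'world_from_camera': array([[ 2.14334859e-02, -8.00177897e-01,  5.99379628e-01,
         1.33739573e+03],
       [ 9.99707202e-01,  2.38876627e-02, -3.85870724e-03,
        -2.80915413e+01],
       [-1.12301262e-02,  5.99286836e-01,  8.00455603e-01,
         1.08360846e+03],
       [ 0.00000000e+00,  0.00000000e+00,  0.00000000e+00,
         1.00000000e+00]])}
top {'fx': 623.9156573046037, 'fy': 623.9156573046037, 'cx': 321.96433331182186, 'cy': 245.4850774411452, 'world_from_camera': array([[-2.28031867e-02,  9.89113351e-01, -1.45378107e-01,
         3.36622483e+02],
       [-9.99701013e-01, -2.12761469e-02,  1.20502873e-02,
        -4.26176073e+00],
       [ 8.82601408e-03,  1.45609426e-01,  9.89302783e-01,
         1.95546406e+03],
       [ 0.00000000e+00,  0.00000000e+00,  0.00000000e+00,
         1.00000000e+00]])}
{'t': 0.1, 'joint_positions': array([-1.26769722,  0.70700748, -0.02763106,  1.48492528,  0.02203724,
        0.95092496, -0.07548778]), 'dq': array([-0.00150509, -0.00029067, -0.00025079, -0.00217128,  0.00256857,
       -0.00092558, -0.00254103]), 'tau': array([ 2.69110344e-03, -8.84291697e+01,  1.23665236e+00, -2.36459684e+01,
        1.69901631e-02,  4.89686281e-03,  6.76068089e-05]), 'position': array([194.32655367, 541.09984544, 404.29948742]), 'tcp_rot': array([-5.38843335e-01, -3.09491945e+00,  1.49951958e-03]), 'ft_force': array([-0.05415207, -0.7769052 ,  0.25003544]), 'moment': array([-0.01323139,  0.00080323,  0.00181987]), 'gripper_force': 0.0, 'grip_width': 85.17041289544626}
```

View pics/scene0.png

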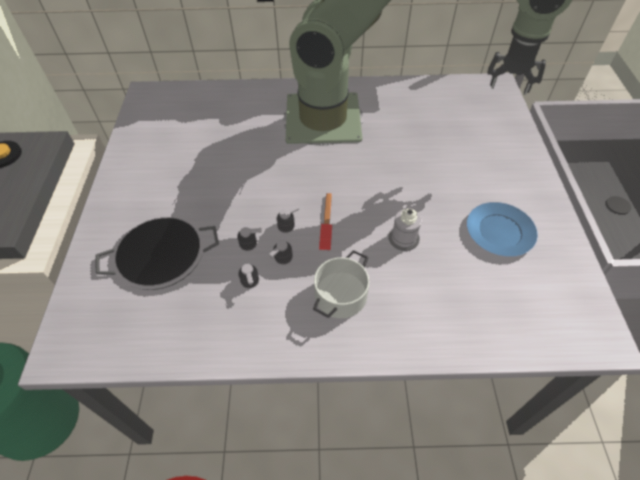

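View pics/top0.png

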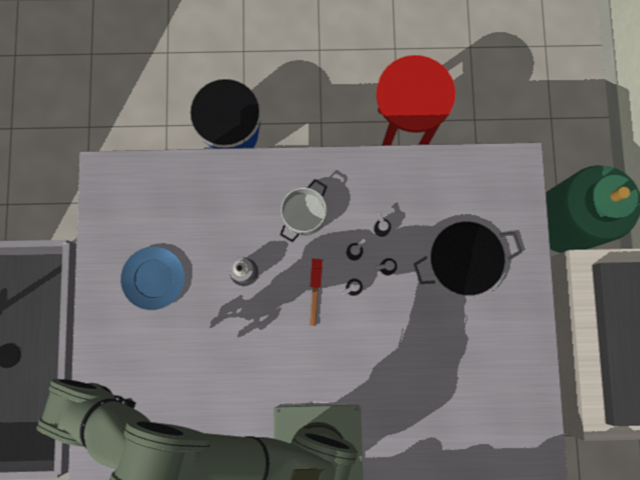

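Candidates for the pump top in the top view are (354,287), (388,267), (355,251) and (382,227). In the scene view they are (286,221), (247,238), (283,252) and (249,275). The one nearest the base (top 318,440) is top (354,287) = scene (286,221). The dispenser is at top (242,270), scene (405,228). I'll check both in a close crop.

```bash
cat > h.py <<'E'
import numpy as np, cv2
from workcell import r
from scipy.spatial.transform import Rotation as R
def ray(n,u,v):
    c=r.camera_info(n);T=c["world_from_camera"]
    d=T[:3,:3]@np.array([(u-c["cx"])/c["fx"],-(v-c["cy"])/c["fy"],-1]);return T[:3,3],d/np.linalg.norm(d)
def onplane(n,u,v,z):
    o,d=ray(n,u,v);return o+d*(z-o[2])/d[2]
def proj(n,p):
    c=r.camera_info(n);T=c["world_from_camera"];q=T[:3,:3].T@(np.array(p,float)-T[:3,3])
    return np.array([c["cx"]+c["fx"]*q[0]/-q[2],c["cy"]-c["fy"]*q[1]/-q[2]])
def tri(u1,u2):
    A=0;b=0
    for n,u in(("scene",u1),("top",u2)):
        o,d=ray(n,*u);P=np.eye(3)-np.outer(d,d);A=A+P;b=b+P@o
    return np.linalg.solve(A,b)
E
python3 - <<'E'
from h import *
s=cv2.imread("pics/scene0.png");t=cv2.imread("pics/top0.png")
def c(im,u,v,k=25): return cv2.resize(im[v-k:v+k,u-k:u+k],(400,300) if 0 else (300,300),interpolation=cv2.INTER_CUBIC)
cv2.imwrite("pics/crop0.png",np.vstack([np.hstack([c(s,286,221),c(t,354,287)]),np.hstack([c(s,405,228),c(t,242,270)])]))
for a in[(354,287),(388,267),(355,251),(382,227)]: print(onplane("top",*a,30))
print("disp",onplane("top",241,268,121),onplane("top",244,271,90))
E
```

```text
[ 487.7850288  -123.74852933   30.        ]
[ 547.6161086  -231.28366691   30.        ]
[ 599.98504659 -130.2674424    30.        ]
[ 674.09612409 -217.27690374   30.        ]
disp [544.15497437 213.96236564 121.        ] [538.4128541  208.69525354  90.        ]
```

View pics/crop0.png

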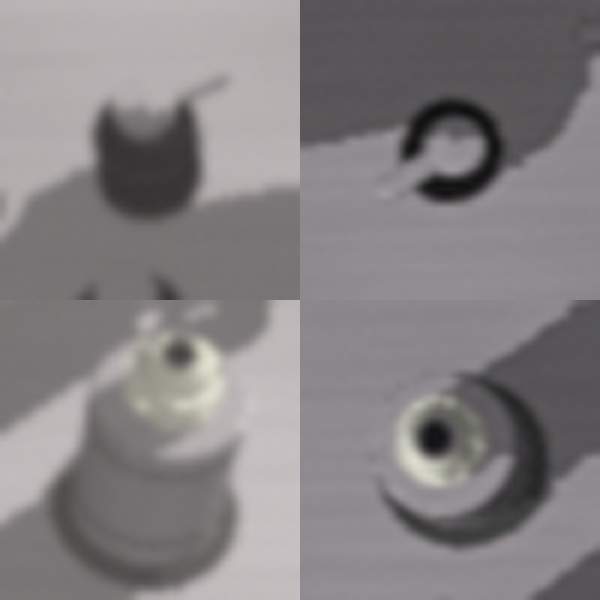

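The crop shows the chosen top with a black collar and its spout pointing image-left/down in the top view. The collar is at about (354.3,287) and the spout tip at about (343,293). On the dispenser, the neck's dark top is at top (239,267.4), scene (409.6,211.4). Next I compute positions.

```bash
python3 - <<'E'
from h import *
s=cv2.imread("pics/scene0.png");t=cv2.imread("pics/top0.png")
def blob(im,u,v,th,k=12):
    g=im.max(2)[v-k:v+k+1,u-k:u+k+1]; m=(g<th).astype(np.uint8)
    c=max(cv2.findContours(m,0,2)[0],key=cv2.contourArea);p,rad=cv2.minEnclosingCircle(c);M=cv2.moments(c)
    return np.array([p[0]+u-k,p[1]+v-k]),rad,np.array([M['m10']/M['m00']+u-k,M['m01']/M['m00']+v-k])
p,rad,_=blob(t,354,287,70); print(p,rad)
C=onplane("top",*p,32);print("collar",C, proj("scene",C), "base r", np.hypot(*C[:2]))
# button/spout bright in top
tip=onplane("top",343.2,293.5,53);print("tip",tip,np.degrees(np.arctan2(*(tip-C)[[1,0]])),np.hypot(*(tip-C)[:2]))
a,ra,ma=blob(t,239,267,90,6);b,rb,mb=blob(s,410,211,110,4);print(a,ra,ma,b,rb,mb)
print("neck tri",tri(mb,ma),onplane("top",*ma,121),onplane("scene",*mb,121))
# check bright neck (cream thread) : yellowish mask centroid
for n,im,u,v in(("top",t,239,267),("scene",s,409,215)):
    f=im.astype(int)[v-14:v+15,u-14:u+15]; m=((f[...,2]-f[...,0])>12)
    ys,xs=np.nonzero(m);print(n,m.sum(),xs.min()+u-14,xs.max()+u-14,ys.min()+v-14,ys.max()+v-14)
    print(onplane(n,(xs.min()+xs.max())/2+u-14,(ys.min()+ys.max())/2+v-14,108))
print(R.from_rotvec(r.state()["tcp_rot"]).as_matrix().round(3))
E
```

```text
[353.85714245 286.35714245] 8.561105728149414
collar [ 489.62390445 -123.24335428   32.        ] [284.65144243 218.83625104] base r 504.8965163099608
tip [466.88066084 -88.78752699  53.        ] 123.42758827243841 41.28509615277937
[239.409091   267.13636351] 3.191643238067627 [239.4375     267.17361111] [409.5 211.5] 1.581238865852356 [409.5 211.5]
neck tri [546.75640194 219.20687592 121.58837283] [546.70992154 218.56123837 121.        ] [546.29549548 220.0889597  121.        ]
top 6 234 237 270 272
[537.01761397 231.86548666 108.        ]
scene 124 402 416 209 223
[551.30154173 219.9218018  108.        ]
[[-0.941  0.338 -0.   ]
 [ 0.338  0.941 -0.001]
 [-0.    -0.001 -1.   ]]
```

```bash
cat >> h.py <<'E'
def yaw(): 
    M=R.from_rotvec(r.state()["tcp_rot"]).as_matrix();return np.degrees(np.arctan2(M[1,1],M[0,1]))
def plan(wps,clo=0.0):
    """wps: (x,y,z,yaw of tool y,rows); prints rows"""
    p=r.state()["position"].copy();a=yaw();out=[]
    for x,y,z,w,n in wps:
        q=np.array([x,y,z],float);d=(q-p)/n;da=(w-a)/n
        for i in range(n):
            t=np.radians(a);ty=np.array([np.cos(t),np.sin(t),0]);tx=np.array([-np.sin(t),np.cos(t),0])
            tz=np.array([0,0,-1.]);tx=np.cross(ty,tz)
            out.append([0,0,round(-da/5,2)]+[round(float(d@v)/50,2) for v in(tx,ty,tz)]+[clo]);a+=da
        p=q
    print(f"max {np.abs(np.array(out)[:,:6]).max()}");[print(str(o).replace(' ',''),end=',') for o in out]
def st():
    s=r.state();print("t",round(s["t"],2),s["position"].round(1),"yaw",round(yaw(),1),"F",s["ft_force"].round(1),"M",s["moment"].round(2),"w",round(s["grip_width"],1),"g",round(s["gripper_force"],1),"q",s["joint_positions"].round(2))
E
python3 -c "
from h import *
plan([(400,300,350,33.5,8),(490,-123,260,33.5,11)])"
```

```text
max 0.92
[0,0,np.float64(0.92),-0.69,-0.39,0.14,0.0],[0,0,np.float64(0.92),-0.72,-0.34,0.14,0.0],[0,0,np.float64(0.92),-0.74,-0.28,0.14,0.0],[0,0,np.float64(0.92),-0.76,-0.22,0.14,0.0],[0,0,np.float64(0.92),-0.78,-0.16,0.14,0.0],[0,0,np.float64(0.92),-0.79,-0.09,0.14,0.0],[0,0,np.float64(0.92),-0.79,-0.03,0.14,0.0],[0,0,np.float64(0.92),-0.79,0.03,0.14,0.0],[0,0,np.float64(-0.0),-0.73,-0.29,0.16,0.0],[0,0,np.float64(-0.0),-0.73,-0.29,0.16,0.0],[0,0,np.float64(-0.0),-0.73,-0.29,0.16,0.0],[0,0,np.float64(-0.0),-0.73,-0.29,0.16,0.0],[0,0,np.float64(-0.0),-0.73,-0.29,0.16,0.0],[0,0,np.float64(-0.0),-0.73,-0.29,0.16,0.0],[0,0,np.float64(-0.0),-0.73,-0.29,0.16,0.0],[0,0,np.float64(-0.0),-0.73,-0.29,0.16,0.0],[0,0,np.float64(-0.0),-0.73,-0.29,0.16,0.0],[0,0,np.float64(-0.0),-0.73,-0.29,0.16,0.0],[0,0,np.float64(-0.0),-0.73,-0.29,0.16,0.0],
```

Call:
carry_out([
  [[0, 0, 0.92, -0.69, -0.39, 0.14, 0], [0, 0, 0.92, -0.72, -0.34, 0.14, 0], [0, 0, 0.92, -0.74, -0.28, 0.14, 0], [0, 0, 0.92, -0.76, -0.22, 0.14, 0], [0, 0, 0.92, -0.78, -0.16, 0.14, 0], [0, 0, 0.92, -0.79, -0.09, 0.14, 0], [0, 0, 0.92, -0.79, -0.03, 0.14, 0], [0, 0, 0.92, -0.79, 0.03, 0.14, 0], [0, 0, 0, -0.73, -0.29, 0.16, 0], [0, 0, 0, -0.73, -0.29, 0.16, 0]],
], force=40)

```text
t: 1.35
position: [416.2, 221.6, 332.3]
tcp_rot: [-1.488, -2.767, 0.001]
ft_force: [1.7, 0.1, -0.4]
grip_width: 85.5
gripper_force: 0.0
```

Call:
carry_out([
  [[0, 0, 0, -0.73, -0.29, 0.16, 0], [0, 0, 0, -0.73, -0.29, 0.16, 0], [0, 0, 0, -0.73, -0.29, 0.16, 0], [0, 0, 0, -0.73, -0.29, 0.16, 0], [0, 0, 0, -0.73, -0.29, 0.16, 0], [0, 0, 0, -0.73, -0.29, 0.16, 0], [0, 0, 0, -0.73, -0.29, 0.16, 0], [0, 0, 0, -0.73, -0.29, 0.16, 0], [0, 0, 0, -0.73, -0.29, 0.16, 0], [0, 0, 0, 0, 0, 0, 0]],
])

```text
t: 2.6
position: [488.0, -125.8, 260.0]
tcp_rot: [-1.494, -2.763, 0.002]
ft_force: [0.2, 0.1, 0.4]
grip_width: 85.6
gripper_force: 0.0
```

```bash
python3 -c "
from h import *
st()
plan([(489.6,-123.2,181,33.5,4)])
cv2.imwrite('pics/scene1.png',cv2.resize(r.grab_frame('scene')[140:290,190:390,::-1],(800,600),interpolation=2))"
```

```text
t 2.6 [ 488.  -125.8  260. ] yaw 33.2 F [0.2 0.1 0.4] M [ 0.03 -0.   -0.02] w 85.6 g 0.0 q [ 0.23  0.84 -0.07  1.89  0.13  0.42  0.64]
max 0.4
[0,0,np.float64(-0.01),0.01,0.01,0.4,0.0],[0,0,np.float64(-0.01),0.01,0.01,0.4,0.0],[0,0,np.float64(-0.01),0.01,0.01,0.4,0.0],[0,0,np.float64(-0.01),0.01,0.01,0.4,0.0],
```

View pics/scene1.png

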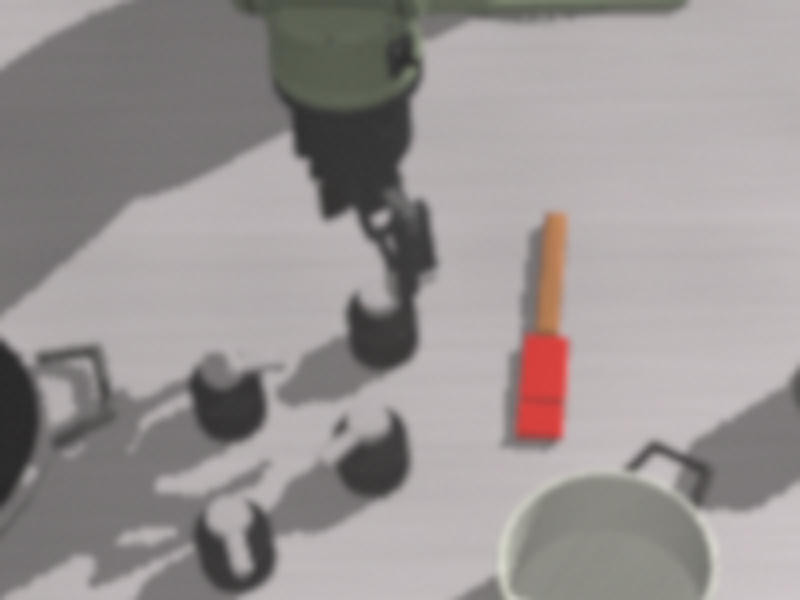

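The gripper stands over the chosen top (crop 380,325), with the near finger to the right of the button and clear of it. Going down and closing.

Call:
carry_out([
  [[0, 0, 0, 0.01, 0.01, 0.5, 0], [0, 0, 0, 0.01, 0.01, 0.5, 0], [0, 0, 0, 0.01, 0.01, 0.4, 0], [0, 0, 0, 0.01, 0.01, 0.18, 0], [0, 0, 0, 0, 0, 0, 1], [0, 0, 0, 0, 0, 0, 1], [0, 0, 0, 0, 0, 0, 1], [0, 0, 0, 0, 0, 0, 1], [0, 0, 0, 0, 0, 0, 1]],
], force=70)

```text
t: 3.78
position: [488.9, -120.3, 182.9]
tcp_rot: [1.488, 2.766, 0.001]
ft_force: [-2.9, 0.9, 12.5]
grip_width: 50.9
gripper_force: 70.6
```

```bash
python3 -c "
from h import *
st()
cv2.imwrite('pics/two2.png',np.hstack([cv2.resize(r.grab_frame(n)[v-25:v+25,u-25:u+25,::-1],(400,400),interpolation=2) for n,u,v in (('scene',286,215),('top',354,285))]))"
```

```text
t 3.77 [ 488.9 -120.3  182.9] yaw 33.5 F [-2.9  0.9 12.5] M [0.4  0.47 0.06] w 50.9 g 70.6 q [ 0.2   0.99 -0.04  1.92  0.14  0.24  0.63]
```

View pics/two2.png

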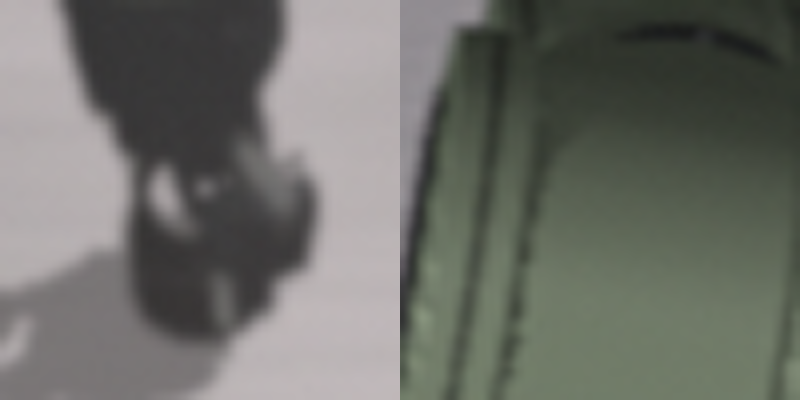

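The grip is on the collar, with the fingers beside the button and spout (opening 50.9 mm). I'll lift, then carry it to a hover over the neck with yaw about 0.

```bash
sed -i 's/round(-da\/5,2)/round(float(-da)\/5,2)/' h.py; python3 -c "
from h import *
plan([(489,-120.3,325,33.5,4),(520,60,328,15,5),(544,219,328,0,5)],1)"
```

```text
max 0.74
[0,0,-0.0,-0.0,0.0,-0.71,1],[0,0,-0.0,-0.0,0.0,-0.71,1],[0,0,-0.0,-0.0,0.0,-0.71,1],[0,0,-0.0,-0.0,0.0,-0.71,1],[0,0,0.74,0.53,0.5,-0.01,1],[0,0,0.74,0.56,0.47,-0.01,1],[0,0,0.74,0.59,0.43,-0.01,1],[0,0,0.74,0.62,0.39,-0.01,1],[0,0,0.74,0.64,0.35,-0.01,1],[0,0,0.6,0.59,0.26,0.0,1],[0,0,0.6,0.6,0.23,0.0,1],[0,0,0.6,0.61,0.19,0.0,1],[0,0,0.6,0.62,0.16,0.0,1],[0,0,0.6,0.63,0.13,0.0,1],
```

Call:
carry_out([
  [[0, 0, 0, 0, 0, -0.3, 1], [0, 0, 0, 0, 0, -0.71, 1], [0, 0, 0, 0, 0, -0.71, 1], [0, 0, 0, 0, 0, -0.71, 1], [0, 0, 0, 0, 0, -0.41, 1], [0, 0, 0.74, 0.53, 0.5, 0, 1], [0, 0, 0.74, 0.56, 0.47, 0, 1], [0, 0, 0.74, 0.59, 0.43, 0, 1], [0, 0, 0.74, 0.62, 0.39, 0, 1], [0, 0, 0.74, 0.64, 0.35, 0, 1]],
])

```text
t: 5.12
position: [520.4, 60.5, 324.9]
tcp_rot: [1.916, 2.489, 0.001]
ft_force: [0.8, 0.5, -1.0]
grip_width: 50.7
gripper_force: 73.2
```

Call:
carry_out([
  [[0, 0, 0.6, 0.59, 0.26, 0, 1], [0, 0, 0.6, 0.6, 0.23, 0, 1], [0, 0, 0.6, 0.61, 0.19, 0, 1], [0, 0, 0.6, 0.62, 0.16, 0, 1], [0, 0, 0.6, 0.63, 0.13, 0, 1], [0, 0, 0, 0, 0, 0, 1], [0, 0, 0, 0, 0, 0, 1]],
])

```text
t: 6.0
position: [544.6, 217.3, 324.4]
tcp_rot: [2.222, 2.22, 0.0]
ft_force: [0.3, -0.9, -0.9]
grip_width: 50.5
gripper_force: 73.2
```

```bash
python3 -c "
from h import *
st()
p=r.state()['position'];print('expected mid px',proj('scene',[p[0],p[1],p[2]-153]),proj('scene',[p[0],p[1],p[2]-183]),'neck',proj('scene',[546.7,219.2,121]))
cv2.imwrite('pics/s3.png',r.grab_frame('scene')[:,:,::-1])
im=cv2.imread('pics/s3.png');cv2.imwrite('pics/s3c.png',cv2.resize(im[170:250,360:460],(800,640),interpolation=2)[:600])"
```

```text
t 6.0 [544.6 217.3 324.4] yaw -0.1 F [ 0.3 -0.9 -0.9] M [ 0.   -0.02 -0.01] w 50.5 g 73.2 q [-0.52  0.83  0.18  1.54 -0.19  0.78 -0.26]
expected mid px [411.1496627  198.65232123] [409.48757055 206.12493936] neck [409.19035411 211.6237658 ]
```

View pics/s3c.png

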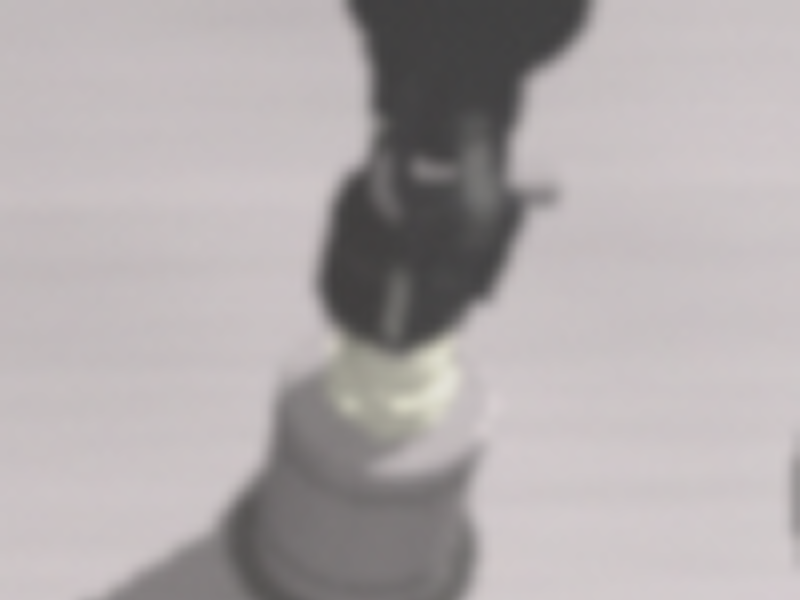

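The hover view shows the collar with its left edge at crop x≈320 and its bottom at (395,350), directly above the pale neck at x≈395. I'll measure the collar's offset in the grip from its left edge.

```bash
python3 - <<'E'
from h import *
im=cv2.imread('pics/s3.png').max(2).astype(float); p=np.array([544.6,217.3,324.4])
cam=r.camera_info('scene')['world_from_camera'][:3,3]
for rim in(8,14,20):
    c=p-[0,0,183-rim]
    # silhouette: tangent points of circle seen from cam (horizontal)
    v=(cam-c)[:2];D=np.hypot(*v);n=v/D;b=np.arccos(26/D)
    ends=[]
    for s in(1,-1):
        d=R.from_euler('z',s*b).as_matrix()[:2,:2]@n*26;ends.append(proj('scene',[c[0]+d[0],c[1]+d[1],c[2]]))
    L=min(ends,key=lambda e:e[0]);Rr=max(ends,key=lambda e:e[0])
    row=int(round(L[1]));xs=np.arange(385,436);g=im[row,385:436]
    def edge(lo,hi):
        seg=g[lo-385:hi-385];i=np.argmax(np.abs(np.diff(seg)));a=.5*(seg[max(i-3,0)]+seg[min(i+4,len(seg)-1)])
        k=[j for j in range(len(seg)-1) if (seg[j]-a)*(seg[j+1]-a)<=0][0];return lo+k+(seg[k]-a)/(seg[k]-seg[k+1])
    print(rim,"pred",L.round(2),Rr.round(2),"left edge",round(edge(390,408),2),"mm/px",round(52/(Rr[0]-L[0]),2))
    print(im[row,394:430].astype(int))
E
```

```text
8 pred [400.1 202.4] [419.69 206.38] left edge 399.67 mm/px 2.65
[199 200 200 200 193 166 118  77  68  68  69  68  67  66  69  70  71  70
  68  67  67  69  69  70  70  71  69  71  92 136 178 194 196 197 197 197]
14 pred [400.39 200.91] [420.06 204.9 ] left edge 399.86 mm/px 2.64
[201 201 201 201 197 176 128  84  70  68  67  66  66  66  66  67  67  69
  69  67  67  69  69  71  73  73  72  71  82 121 168 190 195 196 195 196]
20 pred [400.68 199.41] [420.43 203.41] left edge 400.4 mm/px 2.63
[201 201 202 202 200 188 153 105  73  65  66  66  66  66  66  67  68  70
  69  69  68  67  70  73  78  82  80  78  75  90 131 171 191 196 196 196]
```

Call:
carry_out([
  [[0, 0, 0, 0.08, 0.04, 0, 1], [0, 0, 0, 0, 0, 0.3, 1], [0, 0, 0, 0, 0, 0.22, 1], [0, 0, 0, 0, 0, 0.06, 1], [0, 0, 0, 0, 0, 0, 1]],
])

```text
t: 6.68
position: [546.8, 221.9, 294.4]
tcp_rot: [-2.223, -2.22, 0.001]
ft_force: [-0.3, 0.9, -1.5]
grip_width: 50.5
gripper_force: 73.2
```

```bash
python3 -c "
from h import *
st()"
```

```text
t 6.67 [546.8 221.9 294.4] yaw -0.1 F [-0.3  0.9 -1.5] M [0.   0.04 0.05] w 50.5 g 73.2 q [-0.52  0.88  0.17  1.56 -0.2   0.72 -0.26]
```

Call:
carry_out([
  [[0, 0, 0, 0, 0, 0.04, 1], [0, 0, 0, 0, 0, 0.04, 1], [0, 0, 0, 0, 0, 0.03, 1], [0, 0, 0, 0, 0, 0, 1]],
])

```text
t: 7.18
position: [546.8, 222.0, 289.1]
tcp_rot: [2.223, 2.22, -0.0]
ft_force: [0.3, -0.3, -1.0]
grip_width: 50.7
gripper_force: 73.2
```

Call:
carry_out([
  [[0, 0, 0, 0, 0, 0.03, 1], [0, 0, 0, 0, 0, 0, 1]],
])

```text
t: 7.42
position: [546.8, 222.0, 287.6]
tcp_rot: [-2.223, -2.22, 0.0]
ft_force: [-0.2, 0.2, -1.0]
grip_width: 50.7
gripper_force: 73.2
```

Call:
carry_out([
  [[0, 0, 0, 0, 0, 0.03, 1], [0, 0, 0, 0, 0, 0, 1]],
])

```text
t: 7.68
position: [546.8, 222.0, 286.1]
tcp_rot: [-2.223, -2.22, 0.0]
ft_force: [0.3, 0.1, -1.5]
grip_width: 50.6
gripper_force: 73.2
```

Call:
carry_out([
  [[0, 0, 0, 0, 0, 0.03, 1], [0, 0, 0, 0, 0, 0, 1]],
])

```text
t: 7.92
position: [546.8, 222.0, 284.6]
tcp_rot: [-2.223, -2.22, 0.0]
ft_force: [-0.8, 0.0, -1.2]
grip_width: 50.4
gripper_force: 73.2
```

Call:
carry_out([
  [[0, 0, 0, 0, 0, 0.04, 1], [0, 0, 0, 0, 0, 0, 1]],
])

```text
t: 8.18
position: [546.8, 222.0, 282.5]
tcp_rot: [-2.222, -2.22, 0.0]
ft_force: [-0.2, 0.2, -1.3]
grip_width: 50.8
gripper_force: 73.2
```

Call:
carry_out([
  [[0, 0, 0, 0, 0, 0.04, 1], [0, 0, 0, 0, 0, 0, 1]],
])

```text
t: 8.43
position: [546.8, 222.0, 280.5]
tcp_rot: [-2.222, -2.22, 0.0]
ft_force: [-0.2, 0.9, -1.2]
grip_width: 50.8
gripper_force: 73.2
```

```bash
python3 -c "
from h import *
st()
p=r.state()['position'];print(p,'rim px',proj('scene',[546.7,219.2,p[2]-183]),'mid',proj('scene',[546.7,219.2,p[2]-153]))
im=r.grab_frame('scene')[:,:,::-1].copy();cv2.imwrite('pics/s4.png',im);cv2.imwrite('pics/s4c.png',cv2.resize(im[170:250,360:460],(800,640),interpolation=2)[:600])"
```

```text
t 8.43 [546.8 222.  280.5] yaw -0.1 F [-0.2  0.9 -1.2] M [-0.07 -0.03 -0.03] w 50.8 g 73.2 q [-0.52  0.9   0.17  1.57 -0.21  0.69 -0.26]
[546.76399926 221.97472545 280.53450257] rim px [407.95427332 217.11922817] mid [409.54123404 210.06379697]
```

View pics/s4c.png

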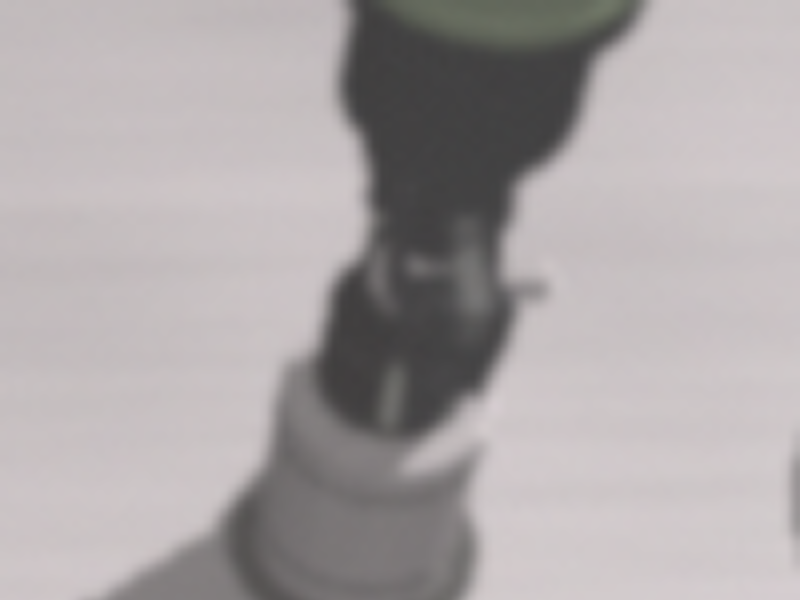

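The picture shows the collar's lower edge at crop (395,435), almost on the shoulder, with no contact force. At this height (mid ≈ shoulder+37.5) the lugs are already entering the gaps. I'll feel for the floor.

Call:
carry_out([
  [[0, 0, 0, 0, 0, 0.02, 1], [0, 0, 0, 0, 0, 0.02, 1], [0, 0, 0, 0, 0, 0, 1]],
])

```text
t: 8.85
position: [546.8, 222.0, 278.9]
tcp_rot: [2.222, 2.22, 0.0]
ft_force: [-1.3, -0.6, 3.4]
grip_width: 50.7
gripper_force: 73.9
```

```bash
python3 -c "
from h import *
st()"
```

```text
t 8.85 [546.8 222.  278.9] yaw -0.1 F [-1.3 -0.6  3.4] M [-0.11  0.21  0.02] w 50.7 g 73.9 q [-0.52  0.9   0.17  1.57 -0.21  0.69 -0.26]
```

Contact came at mid ≈ shoulder+35.9 mm, so the lugs have dropped in already. Now screwing clockwise, sinking about 0.28 mm per 5°.

Call:
carry_out([
  [[0, 0, 1, 0, 0.003, 0.003, 1], [0, 0, 1, 0, 0.003, 0.006, 1], [0, 0, 1, 0, 0.003, 0.006, 1], [0, 0, 1, 0, 0.003, 0.006, 1], [0, 0, 0, 0, 0, 0, 1]],
])

```text
t: 9.48
position: [547.5, 221.8, 278.0]
tcp_rot: [2.575, 1.798, 0.001]
ft_force: [-1.6, -1.0, 7.1]
grip_width: 50.5
gripper_force: 74.0
```

```bash
python3 -c "
from h import *
st()"
```

```text
t 9.47 [547.5 221.8 278. ] yaw -20.1 F [-1.6 -1.   7.1] M [-0.3   0.36 -0.07] w 50.5 g 74.0 q [-0.57  0.92  0.26  1.57 -0.32  0.7  -0.5 ]
```

Call:
carry_out([
  [[0, 0, 1, 0, 0.003, 0.005, 1], [0, 0, 1, 0, 0.003, 0.005, 1], [0, 0, 1, 0, 0.003, 0.005, 1], [0, 0, 1, 0, 0.003, 0.005, 1], [0, 0, 1, 0, 0.003, 0.005, 1], [0, 0, 1, 0, 0.003, 0.005, 1], [0, 0, 1, 0, 0.003, 0.005, 1], [0, 0, 1, 0, 0.003, 0.005, 1], [0, 0, 0, 0, 0, 0, 1]],
])

```text
t: 10.6
position: [548.3, 221.3, 275.9]
tcp_rot: [3.035, 0.81, 0.0]
ft_force: [-2.1, 0.2, 6.7]
grip_width: 50.7
gripper_force: 73.8
```

```bash
python3 -c "
from h import *
st()"
```

```text
t 10.6 [548.3 221.3 275.9] yaw -60.1 F [-2.1  0.2  6.7] M [-0.05  0.35 -0.11] w 50.7 g 73.8 q [-0.65  0.95  0.45  1.57 -0.55  0.75 -1.  ]
```

Call:
carry_out([
  [[0, 0, 1, 0, 0.003, 0.006, 1], [0, 0, 1, 0, 0.003, 0.006, 1], [0, 0, 1, 0, 0.003, 0.006, 1], [0, 0, 1, 0, 0.003, 0.006, 1], [0, 0, 0, 0, 0, 0, 1]],
])

```text
t: 11.22
position: [548.6, 220.7, 274.7]
tcp_rot: [3.13, 0.27, 0.001]
ft_force: [-1.5, 0.1, 7.2]
grip_width: 50.9
gripper_force: 73.9
```

```bash
python3 -c "
from h import *
st()"
```

```text
t 11.22 [548.6 220.7 274.7] yaw -80.1 F [-1.5  0.1  7.2] M [-0.07  0.34 -0.09] w 50.9 g 73.9 q [-0.69  0.97  0.55  1.57 -0.65  0.79 -1.26]
```

Call:
carry_out([
  [[0, 0, 1, 0, 0.003, 0.006, 1], [0, 0, 1, 0, 0.003, 0.006, 1], [0, 0, 0, 0, 0, 0, 1]],
])

```text
t: 11.6
position: [548.6, 220.3, 274.1]
tcp_rot: [3.141, -0.004, 0.001]
ft_force: [-1.9, -0.2, 6.9]
grip_width: 50.7
gripper_force: 74.0
```

```bash
python3 -c "
from h import *
st()"
```

```text
t 11.6 [548.6 220.3 274.1] yaw -90.1 F [-1.9 -0.2  6.9] M [-0.27  0.47 -0.1 ] w 50.7 g 74.0 q [-0.71  0.99  0.59  1.57 -0.7   0.81 -1.4 ]
```

Sunk 4.8 mm so far. Continuing gently until the torque stops it.

Call:
carry_out([
  [[0, 0, 0.6, 0, 0.002, 0.004, 1], [0, 0, 0, 0, 0, 0, 1]],
])

```text
t: 11.85
position: [548.7, 220.1, 274.0]
tcp_rot: [3.14, -0.085, 0.001]
ft_force: [-0.9, -1.3, 7.2]
grip_width: 50.4
gripper_force: 74.0
```

```bash
python3 -c "
from h import *
st()"
```

```text
t 11.85 [548.7 220.1 274. ] yaw -93.1 F [-0.9 -1.3  7.2] M [-0.31  0.37 -0.08] w 50.4 g 74.0 q [-0.71  0.99  0.61  1.57 -0.72  0.81 -1.44]
```

Call:
carry_out([
  [[0, 0, 0.6, 0, 0.002, 0.004, 1], [0, 0, 0, 0, 0, 0, 1]],
])

```text
t: 12.1
position: [548.4, 219.9, 273.8]
tcp_rot: [3.137, -0.167, -0.001]
ft_force: [-4.6, -2.0, 8.7]
grip_width: 50.4
gripper_force: 74.2
```

```bash
python3 -c "
from h import *
st()"
```

```text
t 12.1 [548.4 219.9 273.8] yaw -96.1 F [-4.6 -2.   8.7] M [-0.51  1.16 -0.08] w 50.4 g 74.2 q [-0.72  0.99  0.62  1.57 -0.73  0.82 -1.48]
```

Call:
carry_out([
  [[0, 0, 0.6, 0, 0.002, 0, 1], [0, 0, 0, 0, 0, 0, 1]],
])

```text
t: 12.35
position: [548.2, 219.9, 273.7]
tcp_rot: [3.131, -0.248, -0.002]
ft_force: [-7.4, -3.2, 9.4]
grip_width: 50.7
gripper_force: 74.4
```

```bash
python3 -c "
from h import *
st()"
```

```text
t 12.35 [548.2 219.9 273.7] yaw -99.1 F [-7.4 -3.2  9.4] M [-0.52  1.65  0.42] w 50.7 g 74.4 q [-0.73  1.    0.63  1.57 -0.74  0.83 -1.52]
```

Call:
carry_out([
  [[0, 0, 0.6, 0, 0.002, 0, 1], [0, 0, 0, 0, 0, 0, 1]],
])

```text
t: 12.6
position: [548.1, 219.9, 273.7]
tcp_rot: [3.124, -0.329, -0.002]
ft_force: [-7.3, -2.9, 10.4]
grip_width: 50.6
gripper_force: 74.6
```

```bash
python3 -c "
from h import *
st()"
```

```text
t 12.6 [548.1 219.9 273.7] yaw -102.0 F [-7.3 -2.9 10.4] M [-0.68  1.64  1.23] w 50.6 g 74.6 q [-0.73  1.    0.65  1.58 -0.76  0.83 -1.56]
```

Call:
carry_out([
  [[0, 0, 0.6, 0, 0, 0, 1], [0, 0, 0, 0, 0, 0, 1]],
])

```text
t: 12.85
position: [548.8, 219.6, 273.8]
tcp_rot: [3.114, -0.411, 0.002]
ft_force: [-0.8, -4.2, 5.0]
grip_width: 50.6
gripper_force: 74.5
```

```bash
python3 -c "
from h import *
st()
im=r.grab_frame('scene')[:,:,::-1].copy();cv2.imwrite('pics/s5c.png',cv2.resize(im[170:250,360:460],(800,640),interpolation=2)[:600])"
```

```text
t 12.85 [548.8 219.6 273.8] yaw -105.0 F [-0.8 -4.2  5. ] M [-1.02 -0.07  1.21] w 50.6 g 74.5 q [-0.74  1.01  0.66  1.57 -0.77  0.84 -1.6 ]
```

View pics/s5c.png

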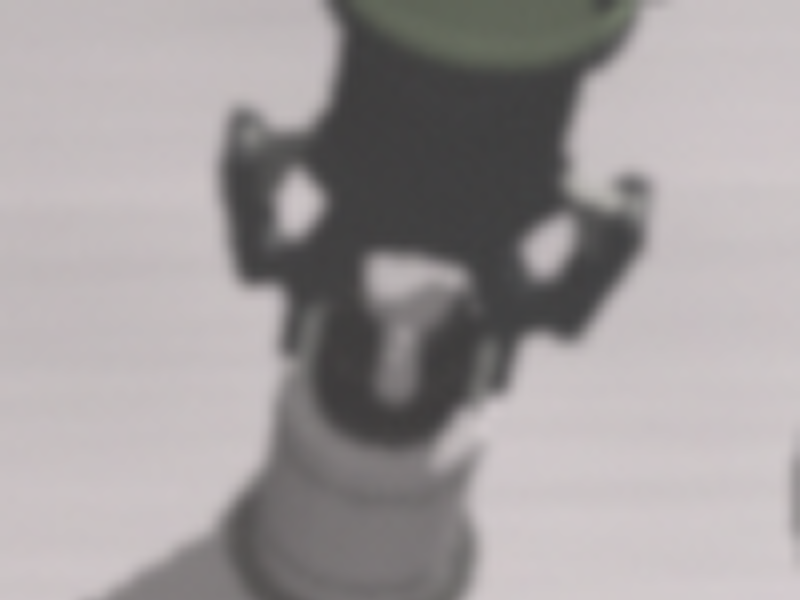

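The collar sits on the shoulder with the spout toward the camera (tip at crop 393,395), and a steady 1.2 N·m holds at the stop. Letting go and retreating.

Call:
carry_out([
  [[0, 0, 0, 0, 0, 0, 0], [0, 0, 0, 0, 0, 0, 0], [0, 0, 0, 0, 0, 0, 0], [0, 0, 0, 0, 0, 0, 0], [0, 0, 0, 0, 0, 0, 0], [0, 0, 0, 0, 0, -0.4, 0], [0, 0, 0, 0, 0, -0.8, 0], [0, 0, 0, 0, 0, -0.8, 0], [0, 0, 0, 0, 0, -0.8, 0]],
])

```text
t: 14.02
position: [548.4, 219.9, 414.8]
tcp_rot: [3.114, -0.412, -0.0]
ft_force: [0.6, 1.0, -0.0]
grip_width: 85.4
gripper_force: 0.0
```

Call:
carry_out([
  [[0, 0, 0, 0.8, 0, -0.3, 0], [0, 0, 0, 0.9, 0, 0, 0], [0, 0, 0, 0.9, 0, 0, 0], [0, 0, 0, 0.5, 0, 0, 0], [0, 0, 0, 0, 0, 0, 0]],
])

```text
t: 14.65
position: [699.2, 178.2, 427.3]
tcp_rot: [3.113, -0.414, -0.001]
ft_force: [-0.2, -0.5, -0.6]
grip_width: 85.5
gripper_force: 0.0
```

```bash
python3 -c "
from h import *
st()
a=[]
for n,u,v in(('scene',409,213),('top',240,268)):
    im=r.grab_frame(n)[:,:,::-1].copy();cv2.imwrite('pics/f'+n+'.png',im);a.append(cv2.resize(im[v-30:v+30,u-25:u+25],(400,480),interpolation=2))
cv2.imwrite('pics/f.png',np.hstack(a))
for z in(151-30+61-60,151,131,91): print(z,proj('scene',[546.7,219.2,z]),proj('top',[546.7,219.2,z]))"
```

```text
t 14.65 [699.2 178.2 427.3] yaw -105.2 F [-0.2 -0.5 -0.6] M [-0.03  0.04 -0.01] w 85.5 g 0.0 q [-0.47  1.06  0.75  0.73 -0.64  1.51 -1.83]
122 [409.24385948 211.38588753] [239.17949656 267.14396936]
151 [410.82602222 204.35178757] [237.95755856 266.03354855]
131 [409.72852289 209.23113391] [238.80436834 266.8030763 ]
91 [407.61656998 218.62061547] [240.44429643 268.29334036]
```

View pics/f.png

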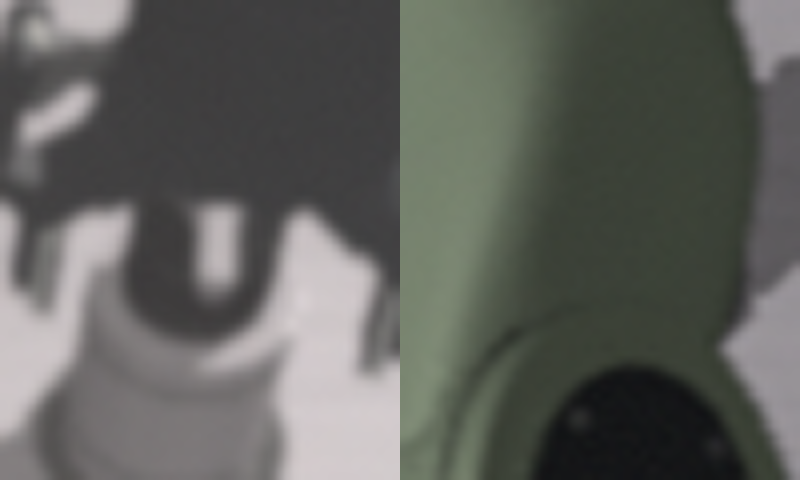

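The collar still sits at the shoulder (bottom at scene row ≈225.5) but the gripper hides its top half. I'll back off for one last look.

Call:
carry_out([
  [[0, 0, 0, -0.8, 0, 0, 0], [0, 0, 0, -0.9, 0, 0, 0], [0, 0, 0, -0.9, 0, 0, 0], [0, 0, 0, -0.9, 0, 0, 0], [0, 0, 0, -0.9, 0, 0, 0], [0, 0, 0, -0.9, 0, 0, 0], [0, 0, 0, -0.9, 0, 0, 0], [0, 0, 0, 0, 0, 0, 0]],
])

```text
t: 15.75
position: [395.7, 261.5, 428.9]
tcp_rot: [-3.114, 0.405, 0.003]
ft_force: [0.6, -0.8, 0.2]
grip_width: 85.3
gripper_force: 0.0
```

```bash
python3 -c "
from h import *
st()
a=[]
for n,u,v in(('scene',409,213),('top',240,268)):
    im=r.grab_frame(n)[:,:,::-1].copy();cv2.imwrite('pics/g'+n+'.png',im);a.append(cv2.resize(im[v-30:v+30,u-25:u+25],(400,480),interpolation=2))
cv2.imwrite('pics/g.png',np.hstack(a))"
```

```text
t 15.75 [395.7 261.5 428.9] yaw -104.8 F [ 0.6 -0.8  0.2] M [-0.05 -0.    0.02] w 85.3 g 0.0 q [-1.11  0.67  0.86  1.81 -0.61  0.95 -1.81]
```

View pics/g.png

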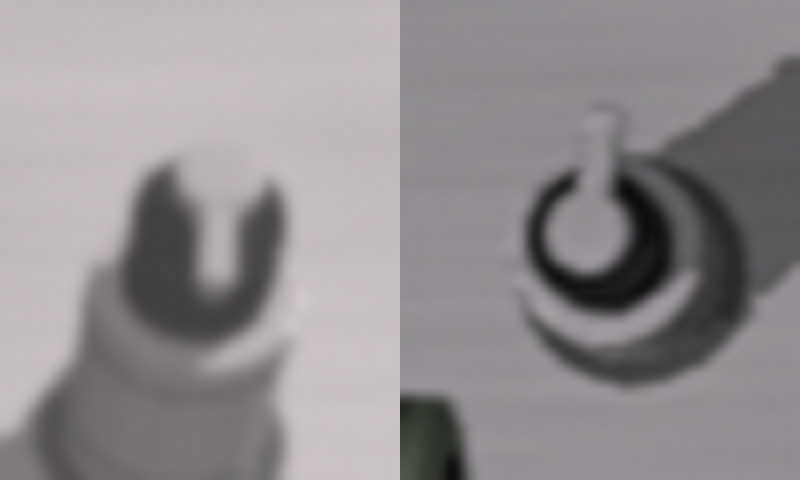

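The final view shows the top level and centred on the dispenser, collar down on the shoulder and spout toward +x. It turned about 97° and sank 5 mm to a firm stop. Handing in.

```bash
python3 -c "
from h import *
print(r.close_job())"
```

```text
the job is handed in; nothing more can be done
None
```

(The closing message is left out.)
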